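# Feed a knife-handle sled along the fence with a push stick

## Robot

A 7-joint arm with a two-finger parallel gripper is mounted at the origin on the work surface. World frame = base frame: x ahead of the robot, y to its left, z up, the work surface at z = 0. Lengths are in m, angles in rad, forces in N, time in s.
With the tool pointing down it reaches from about 0.425 to 0.925 m from the base axis. Payload 6.8 kg.
Tool frame: the origin (TCP) lies on the front face of the gripper's body, between the roots of the fingers; the fingertips stand 73 mm ahead of it and the grasp point (between the pads) lies r.pinch_z ahead of it (r.pinch_z is the distance from the TCP to the grasp point, in m); z points along the fingers, y is the direction in which the jaws open and shut (so a half turn about z gives the same grasp; the last joint's range is limited). The gripper opens to 85 mm and grips with 20 to 120 N. Pads are 22 mm wide; open, the fingers measure 114 mm over their backs; the gripper's body (76 mm by 85 mm) begins 54 mm behind the grasp point. The pads swing forward as they close: fully open they stand 13 mm farther back than shut.
Start: joints at [-1.397, 0.477, 0.022, 1.555, -0.011, 1.109, -0.083], TCP at [0.188, 0.648, 0.304] pointing down, gripper open.
Joint ranges: [-2.96, 2.96], [-0.34, 2.1], [-1.41, 1.46], [0.24, 2.44], [-1.37, 4.51], [0.17, 1.92], [-2.96, 2.96]. Speed limits (rad/s): [2.39, 2.39, 3.14, 3.14, 3.14, 3.14, 3.14].

## Interface

Orientations are given as a rotation vector (axis times angle).
In Python, from bench import readout, grab_frame, r, search_frame, masks_of, tip_of gives the robot as it stands.
- The arm moves only by the tool step_arm, never from a script. Its argument "commands" is a list of rows, each a list of 7 numbers: the shift along the tool's x, y, z as a fraction of full scale, then the turn, a rotation vector about the tool's x, y, z as a fraction of full scale, then the gripper's target within -1 to 1 (shut at 1, half-way at 0, fully open at -1). In form: [[tx, ty, tz, ax, ay, az, hand], ...]. A call has exactly 10 rows; each row is the pose to reach, as a shift and turn from the pose measured when the call began, along the tool's axes at that moment, turning the shorter way round; what a row does not reach only later rows make up. Full scale, the value 1, is 500 mm for a shift and 360 degrees for a turn. A row lasts 1/8 s, in which the tool goes at most 62.5 mm and 10.7 degrees, less where a joint would pass 70% of its speed; a pose out of reach is approached as far as the arm can. A call with a number of a shift or a turn outside -1 to 1 is refused whole. A call with a gripper value outside its range is refused whole. The fingers move at their own pace and stop on an object; "newtons" is the grip in N (left out, the last holds). Time passes only in rows, so rows that repeat a pose let the fingers close, or fill a call up. It gives the time, the measured TCP pose, the force and the opening at its end, in the units of the state.
- readout.get_obs(): the state, without advancing time (a new reading comes with each control period).
- grab_frame(name): name is "side" or "top" or "wrist"; returns a dict with "img" (480x640x3 uint8, red, green, blue), "K" (3x3 intrinsics, pixels), "world_to_cam" (4x4, takes a point from world to camera coordinates). Camera axes: x right, y down, z forward; pixel columns grow to the right and rows downward; lengths in m; the calibration is good to about 2 mm. A picture is of the moment at which its call begins. There is no depth.
- r.hand_in(): hands the job in, once; it reports no verdict.
Trained networks look in a picture, given as the dict that the camera call returned (one of the last four; its "shot" number tells which), for a name from the list of things; names that differ only in an ending like _2 or _b are one class to them, and where a whole thing is asked for, a point or a joint stands for the part that bears it (a point fixed in the world has none). Each returns a list of dicts, best first, with "p" (0 to 1); they miss things now and then, are a little off and sometimes report something else, mostly with a low value. They report only what shows in the picture. A call takes as long as a camera call. They do not tell look-alikes from the thing itself.
- search_frame(thing, picture): "extent" ([centre column, centre row, width, height] in pixels, round what is visible of it).
- masks_of(thing, picture): "pixels" (480x640 bool, what is visible of it) and "extent" ([centre column, centre row, width, height] in pixels, round what is visible of it).
- tip_of(thing, picture): "point" ([column, row] in pixels: a listed point, or the origin of a listed thing).
The state is a dict: "clock": time; "joints": joint angles; "qvel": joint speeds; "tau": joint torques, N m; "tcp_pos": TCP position; "orientation": TCP orientation; "contact_force": force on the tool from outside, world axes, zero at the start; "moment": the same for the moment, N m; "grip_width": finger opening in m.
Only numpy, scipy, OpenCV 4.12 (cv2) and the standard library are available. Lean on these libraries where they do the work, as an engineer would, in place of code of your own. Each camera call takes 0.05 s, during which the arm holds its last target. There are 200 camera calls.

## Task

Take the push stick from its tray and, touching the carrier sled with the stick only, close the sled up against the fence, feed it along the fence until it meets the stop screw, and press it home there for a moment, with about 8 N on the fence and 8 N on the screw besides the drag. Its whole side must be flush against the fence before its front end reaches the dark plate and stay so from there on; go gently, never above 15 N on fence or stop. Then lay the stick back flat in its tray, leaving the sled in place and the knife, tin and hammer undisturbed.

Things in the scene. Friction and masses are not known exactly. Their poses are not given: they have to be found in the camera images.
- jig: Fixed jig: a wooden bed 400 x 180 mm, 20 mm thick. Origin under the bed's centre, on the bench; x = feed direction, along the bed; y = across it, towards the fence; z up. The fence's inside face is the plane y = 50 mm, the end stop's block begins at x = 172 mm. A dark plate, flush in the bed, runs from x = 0 to x = 160 mm.
- fence: Aluminium fence bar fixed on the jig, 400 x 30 x 30 mm, its top 50 mm above the bench; rigid. Origin under its centre, on the bed's top, 15 mm behind its inside face (at x 0, y 65, z 20 mm of the jig). Axes as the jig's.
- stop: Dark steel end stop, fixed across the bed: block 26 (x) x 85 x 30 mm. Origin under its centre, on the bed's top (x 185, y 7.5, z 20 mm of the jig). Through it runs a stop screw (steel, 14 mm thick, 12 mm above the bed, at y 20 of the jig) that the sled's front end meets. Its tip stands 4 to 24 mm out of the block (x 168 to 148), reset each time, not measured: feel for it. Axes as the jig's.
- sled: Loose carrier sled, 0.4 to 0.85 kg: smooth steel block (friction 0.28 to 0.42) 120 (x) x 60 (y) x 22 (z) mm, a riveted wooden knife-handle blank 108 x 28 x 20 mm fixed along its top. Origin under its centre; x to its front end, y to its fence side. Starts on the bed before the dark plate, 5 to 30 mm off the fence, up to 0.12 rad askew.
- sled_nose (a point): On the sled: upright edge at the front end of its fence side (x 60, y 30, z 11 mm of the sled), half-way up the steel block. Axes as the sled's.
- sled_tail (a point): On the sled: upright edge at the rear end of its fence side (x -60, y 30, z 11 mm of the sled). Axes as the sled's.
- stick_mid (a point): Wooden push stick, 0.12 kg, 40 mm high; this point is its grip place, half-way up, near its balance. x to its notched front end, z up. Body 30 mm wide (y -15 to 15) from x = -85 to a square shoulder at x = 40 mm; from there a lip (y -15 to -5 mm) runs on to x = 90. Held along the sled, the shoulder pushes its rear end and the lip's inside (y = -5) its side away from the fence.
- tray: Fixed steel tray lined with paper, 260 (x) x 160 (y) mm, walls 5 mm thick and 18 mm high, floor 5 mm thick. Origin under its centre, on the bench. x along its length. The stick starts in it with its front end towards +x of the tray.
- knife: Bystander: finished kitchen knife lying flat, black handle 115 x 24 x 18 mm (to -x) and a 150 mm blade (to +x). Origin at the joint of handle and blade, underneath.
- tin_mid (a point): Bystander: closed aluminium tin of rivets, 60 mm across, 60 mm high; its centre.
- hammer: Bystander: hammer lying on the bench, its handle to -x. Origin underneath, near its middle.
There are look-alikes about, which are no part of the job. What is shaped like the part that bears stick_mid but pink is not meant. What is shaped like the sled but purple is not meant.

How it is judged:
By the outcome, as a careful person would: the job done as asked, in the order asked, and still so for the second after the job is handed in, with the robot touching nothing.
It also fails if it takes over 72 s, if anything falls off the work surface, if the arm or the gripper's body presses on something with over 40 N, if the wrist force passes 120 N, or if a joint passes its speed limit or range.

## Working session

There is one attempt and no reset: what is moved stays moved. The work goes in short steps, Python scripts to look and compute and a tool call to move; the robot and the scene stay as the last step left them, time stands still between calls to the robot, and variables do not carry over. Pictures are saved under pics/ and viewed, about 8 in all and at most 12, crops included, and the job is handed in when it is done.

Besides the shell and the picture viewer there is one more tool, called after ">>>" by a JSON object that holds its "op" and its "data". step_arm: Moves the arm, as the interface text tells. Its arguments: {"type":"object","properties":{"commands":{"type":"array"},"newtons":{"type":"number"}},"required":["commands"]}

```bash
ls; mkdir -p pics; cat > h.py <<'E'
import numpy as np, cv2
from scipy.spatial.transform import Rotation as R
from bench import readout, grab_frame, r, search_frame, masks_of, tip_of
def ray(f,p):
    W=np.array(f["world_to_cam"]);K=np.array(f["K"])
    d=W[:3,:3].T@np.linalg.solve(K,[p[0],p[1],1.]);c=-W[:3,:3].T@W[:3,3]
    return c,d
def atz(f,p,z):
    c,d=ray(f,p);return c+d*(z-c[2])/d[2]
def proj(f,P):
    W=np.array(f["world_to_cam"]);K=np.array(f["K"])
    P=np.atleast_2d(P);c=P@W[:3,:3].T+W[:3,3];u=c@K.T
    return u[:,:2]/u[:,2:]
def save(f,n,box=None,s=1):
    im=f["img"][:,:,::-1]
    if box: im=im[box[1]:box[3],box[0]:box[2]]
    cv2.imwrite(f"pics/{n}.png",cv2.resize(im,None,fx=s,fy=s,interpolation=cv2.INTER_CUBIC))
E
python3 - <<'E'
from h import *
np.set_printoptions(precision=4,suppress=True)
o=readout.get_obs();print(o,r.pinch_z)
fs={n:grab_frame(n) for n in("top","side")}
for n,f in fs.items(): save(f,n+"0")
for n,f in fs.items():
    W=f["world_to_cam"];print(n,"cam",(-W[:3,:3].T@W[:3,3]),"fwd",W[2,:3])
    for t in ["jig","fence","stop","sled","sled_nose","sled_tail","stick_mid","tray","knife","tin_mid","hammer"]:
        print(n,t,[(np.round(d["point"]),round(float(d["p"]),2)) for d in tip_of(t,f)[:3]],[(np.round(d["extent"]),round(float(d["p"]),2)) for d in search_frame(t,f)[:3]])
E
```

```text
pics
{'clock': 0.0, 'joints': array([-1.3971,  0.4778,  0.0223,  1.5565, -0.0115,  1.1093, -0.0831]), 'qvel': array([-0.0004,  0.0008, -0.0022,  0.0007, -0.0001,  0.0005, -0.0002]), 'tau': array([ -0.0006, -59.646 ,   1.6077, -28.1187,   0.0125,   0.0097,
        -0.    ]), 'tcp_pos': array([0.1875, 0.6479, 0.3029]), 'orientation': array([-0.441 , -3.1103,  0.0029]), 'contact_force': array([0.7746, 0.4913, 0.0317]), 'moment': array([-0.0491,  0.0411, -0.0494]), 'grip_width': 0.08529220149025687} 0.0539
top cam [0.3629 0.0088 1.2281] fwd [ 0.112  -0.0009 -0.9937]
top jig [(array([361., 207.]), 0.6), (array([188., 243.]), 0.26)] [(array([364., 208., 177.,  81.]), 0.9)]
top fence [(array([362., 183.]), 0.66)] [(array([362., 183., 169.,  17.]), 0.8)]
top stop [(array([435., 205.]), 0.63)] [(array([441., 206.,  28.,  39.]), 0.73)]
top sled [(array([295., 295.]), 0.86), (array([305., 204.]), 0.62)] [(array([303., 207.,  48.,  31.]), 0.92), (array([294., 298.,  54.,  45.]), 0.76), (array([187., 244., 120.,  81.]), 0.25)]
top sled_nose [(array([312., 273.]), 0.88), (array([332., 199.]), 0.74
[... 1434 characters left out ...]
.]), 0.66)]
side sled_tail [(array([346., 214.]), 0.94)] [(array([268., 262.,  56.,  32.]), 0.97), (array([347., 228.,  45.,  34.]), 0.79)]
side stick_mid [(array([170., 230.]), 0.98), (array([254., 206.]), 0.85)] [(array([182., 233.,  43.,  25.]), 0.83), (array([256., 204.,  33.,  36.]), 0.73), (array([406., 244., 120.,  79.]), 0.67)]
side tray [(array([255., 206.]), 0.69)] [(array([258., 206.,  89.,  53.]), 0.57)]
side knife [(array([322., 192.]), 0.83)] [(array([320., 190.,  65.,  35.]), 0.62)]
side tin_mid [(array([401., 211.]), 0.89), (array([255., 207.]), 0.72)] [(array([400., 210.,  22.,  31.]), 0.97)]
side hammer [(array([382., 360.]), 0.62)] [(array([388., 352., 141.,  42.]), 0.69)]
```

View pics/top0.png

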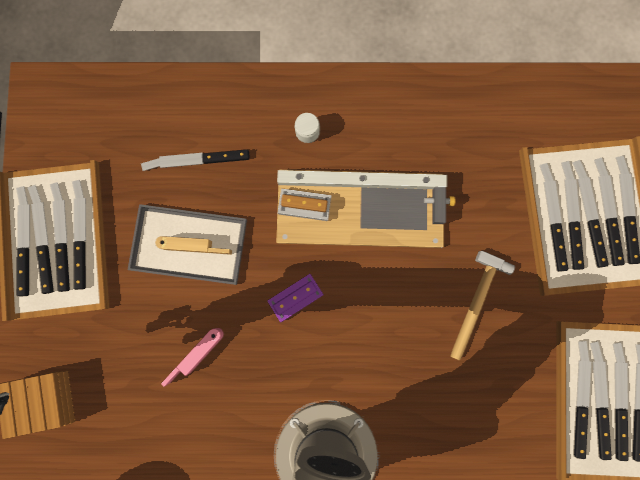

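```bash
python3 - <<'E'
from h import *
np.set_printoptions(precision=4,suppress=True)
f=grab_frame("top")
save(f,"crop",(110,120,470,330),2.2)
# jig bed corners etc.
for n,p,z in [("tray",(188,243),0),("jig",(361,207),0),("fence",(362,183),.02),("stop",(435,205),.02),("sled",(305,204),.02),("nose",(332,199),.031),("tail",(280,189),.031),("stick",(193,244),.025),("tin",(311,127),.03)]: print(n,atz(f,p,z))
E
```

```text
tray [0.493  0.3375 0.    ]
jig [ 0.5816 -0.0838  0.    ]
fence [ 0.637  -0.0852  0.02  ]
stop [ 0.5829 -0.2608  0.02  ]
sled [0.5854 0.0528 0.02  ]
nose [ 0.5955 -0.0122  0.031 ]
tail [0.6199 0.1125 0.031 ]
stick [0.488  0.3188 0.025 ]
tin [0.7736 0.0385 0.03  ]
```

The tan stick is at (193,244) in the tray; the pink look-alike is at (193,357). The steel and wood sled is at (305,204) on the bed; the purple one is at (295,298). I choose tan and steel, and check them in a crop.

View pics/crop.png

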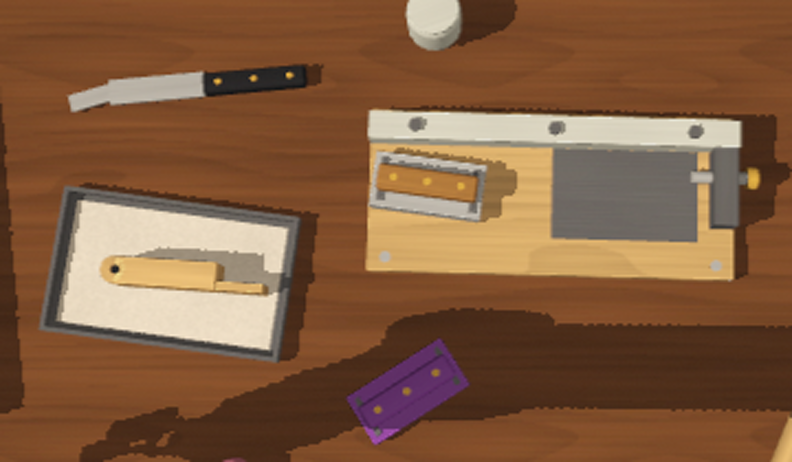

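```bash
cat > fit.py <<'E'
from h import *
from scipy.optimize import minimize
def box(x0,x1,y0,y1,z0,z1): return np.array([[x,y,z] for x in(x0,x1) for y in(y0,y1) for z in(z0,z1)],float)
def sil(f,parts,x,y,th,z):
    m=np.zeros((480*4,640*4),np.uint8);c,s=np.cos(th),np.sin(th)
    for P in parts:
        Q=np.c_[P[:,0]*c-P[:,1]*s+x,P[:,0]*s+P[:,1]*c+y,P[:,2]+z]
        h=cv2.convexHull(((proj(f,Q)+.5)*4).astype(np.float32))
        cv2.fillConvexPoly(m,np.round(h).astype(np.int32),1)
    return cv2.resize(m.astype(np.float32),(640,480),interpolation=cv2.INTER_AREA)
def fit(fm,parts,x0,z):
    def cost(v):
        e=0
        for f,m in fm:
            s=sil(f,parts,*v[:2],v[2],z);e+=1-np.minimum(s,m).sum()/np.maximum(s,m).sum()
        return e/len(fm)
    best=minimize(cost,x0,method="Nelder-Mead",options=dict(initial_simplex=np.array([x0]+[np.add(x0,d) for d in([.012,0,0],[0,.012,0],[0,0,.08])]),xatol=1e-4,fatol=1e-4))
    return best.x,best.fun
STICK=[box(-.085,.04,-.015,.015,0,.04),box(.03,.09,-.015,-.005,0,.04)]
SLED=[box(-.06,.06,-.03,.03,0,.022),box(-.054,.054,-.014,.014,.022,.042)]
JIG=[box(-.2,.2,-.09,.09,0,.02),box(-.2,.2,.05,.08,.02,.05),box(.172,.198,-.035,.05,.02,.05)]
TRAY=[box(-.13,.13,-.08,.08,0,.018)]
E
python3 - <<'E'
from fit import *
np.set_printoptions(precision=4,suppress=True)
ft=grab_frame("top");fs=grab_frame("side")
for n,t,parts,x0,z,near in [("stick","stick_mid",STICK,[.488,.319,-1.65],.005,((193,244),(254,206))),("sled","sled",SLED,[.583,.053,-1.67],.02,((303,207),(344,228))),("jig","jig",JIG,[.58,-.084,-1.57],0,((361,207),(386,261))),("tray","tray",TRAY,[.49,.33,-1.67],0,((188,243),(257,206)))]:
    fm=[]
    for f,q in zip((ft,fs),near):
        c=[d for d in masks_of(t,f) if np.hypot(*(np.array(d["extent"][:2])-q))<15]
        if c: fm.append((f,c[0]["pixels"].astype(np.float32)))
        else: print(n,"no mask",f["shot"])
    for sub in ([fm[0]],fm): print(n,*fit(sub,parts,x0,z))
E
```

```text
stick [ 0.4865  0.3172 -1.6437] 0.13773638010025024
stick [ 0.4864  0.3178 -1.6443] 0.11138227581977844
sled [ 0.5826  0.0543 -1.7124] 0.03710627555847168
sled [ 0.5831  0.0536 -1.6928] 0.05196613073348999
jig [ 0.5777 -0.0796 -1.5958] 0.12766194343566895
jig [ 0.5779 -0.0804 -1.5967] 0.11320173740386963
tray [ 0.4893  0.337  -1.7024] 0.12954509258270264
tray [ 0.4902  0.3363 -1.7075] 0.19512701034545898
```

The crop confirms both choices: the tan stick has its lip on the lower right, and the sled's nose is tilted away from the fence. The screw stands out of the stop at about (425,201) in the full frame. Next I write a move planner.

```bash
cat >> h.py <<'E'
def cmd(pinch,yaw,flip=0,pz=None):
    """print shift/turn fractions to bring grasp point to pinch with tool down, tool x along world yaw"""
    o=readout.get_obs();Rc=R.from_rotvec(o["orientation"]);pz=r.pinch_z if pz is None else pz
    y=yaw+np.pi*flip
    X=np.array([np.cos(y),np.sin(y),0]);Z=np.array([0,0,-1.]);Rt=R.from_matrix(np.c_[X,np.cross(Z,X),Z])
    t=np.array(pinch)+[0,0,pz]
    d=Rc.inv().apply(t-o["tcp_pos"]);a=(Rc.inv()*Rt).as_rotvec()
    print("shift",np.round(d/.5,4),"turn",np.round(a/(2*np.pi),4),"mm",np.round(d*1000,1),"deg",np.round(np.degrees(a),2))
def st():
    o=readout.get_obs();Rc=R.from_rotvec(o["orientation"]).as_matrix()
    print("t",round(o["clock"],2),"tcp",np.round(o["tcp_pos"],4),"yaw",round(np.arctan2(Rc[1,0],Rc[0,0]),4),"toolz",np.round(Rc[:,2],4),"F",np.round(o["contact_force"],2),"M",np.round(o["moment"],2),"w",round(o["grip_width"],4),"q7",np.round(o["joints"][6],2))
    return o
E
python3 - <<'E'
from h import *
st()
for fl in(0,1): cmd((.4864,.3178,.15),-1.644,fl)
E
```

```text
t 2.85 tcp [0.1877 0.6484 0.3039] yaw 2.8597 toolz [ 0.  0. -1.] F [0.28 0.93 0.56] M [-0.02 -0.02  0.01] w 0.0857 q7 -0.08
shift [-0.7577 -0.4689  0.2   ] turn [-0.      0.     -0.2832] mm [-378.8 -234.5  100. ] deg [  -0.      0.   -101.95]
shift [-0.7577 -0.4689  0.2   ] turn [0.     0.     0.2168] mm [-378.8 -234.5  100. ] deg [ 0.    0.   78.05]
```

>>> {"op": "step_arm", "data": {"commands": [[-0.09,-0.056,0.024,0,0,0.026,-1],[-0.18,-0.112,0.048,0,0,0.052,-1],[-0.28,-0.173,0.072,0,0,0.08,-1],[-0.38,-0.235,0.1,0,0,0.108,-1],[-0.48,-0.297,0.125,0,0,0.136,-1],[-0.58,-0.36,0.15,0,0,0.164,-1],[-0.67,-0.416,0.175,0,0,0.192,-1],[-0.7577,-0.4689,0.2,0,0,0.2168,-1],[-0.7577,-0.4689,0.2,0,0,0.2168,-1],[-0.7577,-0.4689,0.2,0,0,0.2168,-1]], "newtons": 100}}

```text
clock: 4.1
tcp_pos: [0.4862, 0.3184, 0.2039]
orientation: [-2.3, -2.139, -0.0]
contact_force: [0.1, 0.2, -0.1]
grip_width: 0.0855
```

```bash
python3 - <<'E'
from fit import *
st()
f=grab_frame("wrist");save(f,"w1");ft=grab_frame("top")
fm=[]
for d in masks_of("stick_mid",f)[:3]: print(d["extent"],d["p"])
ms=masks_of("stick_mid",f)
if ms:
    print(fit([(f,ms[0]["pixels"].astype(np.float32))],STICK,[.4865,.3175,-1.644],.005))
# jig/fence edge from top with arm gone
for n,t,parts,x0,z,near in [("jig","jig",JIG,[.58,-.084,-1.59],0,(361,207)),("fence","fence",[box(-.2,.2,-.015,.015,0,.03)],[.643,-.085,-1.59],.02,(362,183)),("sled","sled",SLED,[.583,.053,-1.70],.02,(303,207))]:
    for d in masks_of(t,ft):
        if np.hypot(*(np.array(d["extent"][:2])-near))<15: print(n,fit([(ft,d["pixels"].astype(np.float32))],parts,x0,z));break
cmd((.4864,.3178,.030),-1.644,1)
E
```

```text
t 4.1 tcp [0.4862 0.3184 0.2039] yaw 1.4986 toolz [-3.e-04  4.e-04 -1.e+00] F [ 0.15  0.15 -0.09] M [ 0.03 -0.02  0.01] w 0.0855 q7 -0.55
[37.2, 317.1, 74.4, 103.2] 0.9
[328.8, 237.1, 55.6, 279.9] 0.77
(array([ 0.4865,  0.3175, -1.644 ]), np.float64(1.0))
jig (array([ 0.5777074 , -0.08034869, -1.5983582 ]), np.float64(0.1448608636856079))
fence (array([ 0.64256663, -0.08050276, -1.59522826]), np.float64(0.07649111747741699))
sled (array([ 0.5823476 ,  0.0550416 , -1.70609539]), np.float64(0.03267461061477661))
shift [-0.0016  0.001   0.2403] turn [-0.     -0.0001  0.0002] mm [ -0.8   0.5 120.2] deg [-0.   -0.03  0.09]
```

View pics/w1.png

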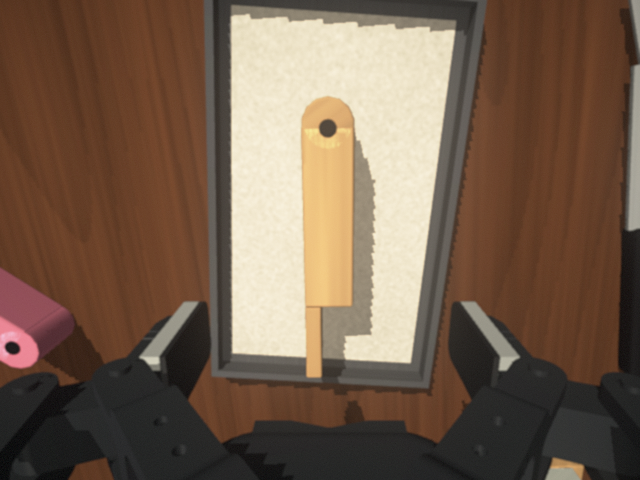

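The wrist view shows the tan stick between the fingers: shoulder edge at row 306 (columns 304–352), lip to row 377. I'll measure from these pixels.

```bash
python3 - <<'E'
from fit import *
np.set_printoptions(precision=4,suppress=True)
f=grab_frame("wrist")
for d in masks_of("stick_mid",f)[:3]:
    if abs(d["extent"][0]-328)<20:
        v,e=fit([(f,d["pixels"].astype(np.float32))],STICK,[.4865,.3175,-1.644],.005);print(v,e)
L=atz(f,(304.5,306),.045);Rr=atz(f,(352,306),.045);tip=atz(f,(314.5,377.5),.045);tl=atz(f,(306.5,377.5),.045)
print(L,Rr,np.linalg.norm(L-Rr),tip, np.linalg.norm(tl-L))
d=tl-L;th=np.arctan2(d[1],d[0]);m=(L+Rr)/2-.04*np.array([np.cos(th),np.sin(th),0]);print(th,m)
a=atz(f,(302,140),.045);d=L-a;print("edge yaw",np.arctan2(d[1],d[0]))
a=atz(f,(354.,140),.045);d=Rr-a;print("edge yaw",np.arctan2(d[1],d[0]))
cmd((v[0],v[1],.030),v[2],1)
E
```

```text
[ 0.4866  0.3155 -1.6378] 0.052435219287872314
[0.4688 0.2784 0.045 ] [0.4983 0.2763 0.045 ] 0.029580447309344268 [0.4708 0.2267 0.045 ] 0.05138904474548054
-1.6332992859552762 [0.4861 0.3173 0.045 ]
edge yaw -1.645113802949827
edge yaw -1.6377026085157125
shift [-0.0054  0.0012  0.2402] turn [-0.     -0.     -0.0009] mm [ -2.7   0.6 120.1] deg [-0.   -0.01 -0.31]
```

>>> {"op": "step_arm", "data": {"commands": [[-0.0026,0.001,0.06,0,0,-0.0009,-1],[-0.0026,0.001,0.12,0,0,-0.0009,-1],[-0.0026,0.001,0.17,0,0,-0.0009,-1],[-0.0026,0.001,0.21,0,0,-0.0009,-1],[-0.0026,0.001,0.236,0,0,-0.0009,-1],[-0.0026,0.001,0.24,0,0,-0.0009,-1],[-0.0026,0.001,0.24,0,0,-0.0009,1],[-0.0026,0.001,0.24,0,0,-0.0009,1],[-0.0026,0.001,0.24,0,0,-0.0009,1],[-0.0026,0.001,0.24,0,0,-0.0009,1]], "newtons": 100}}

```text
clock: 5.8
tcp_pos: [0.4871, 0.3172, 0.0848]
orientation: [-2.294, -2.146, -0.003]
contact_force: [0.3, 0.8, 6.6]
grip_width: 0.0282
```

```bash
python3 - <<'E'
from h import *
st()
E
```

```text
t 5.8 tcp [0.4871 0.3172 0.0848] yaw 1.504 toolz [ 0.0013  0.0012 -1.    ] F [0.33 0.82 6.6 ] M [-0.03  0.13  0.  ] w 0.0282 q7 -0.46
```

>>> {"op": "step_arm", "data": {"commands": [[0,0,-0.03,0,0,0,1],[0,0,-0.08,0,0,0,1],[0,0,-0.14,0,0,0,1],[-0.08,0.03,-0.2,0,0,0,1],[-0.16,0.06,-0.24,0,0,0,1],[-0.24,0.08,-0.26,0,0,0,1],[-0.32,0.1,-0.26,0,0,0,1],[-0.4,0.1,-0.26,0,0,0,1],[-0.4,0.1,-0.26,0,0,0,1],[-0.4,0.1,-0.26,0,0,0,1]]}}

```text
clock: 7.05
tcp_pos: [0.5235, 0.1146, 0.2151]
orientation: [-2.294, -2.146, -0.004]
contact_force: [0.9, 0.5, -0.8]
grip_width: 0.0285
```

```bash
python3 - <<'E'
from h import *
st()
f=grab_frame("wrist");save(f,"w2")
E
```

```text
t 7.05 tcp [0.5235 0.1146 0.2151] yaw 1.504 toolz [ 0.0016  0.0021 -1.    ] F [ 0.88  0.53 -0.8 ] M [ 0.04 -0.01 -0.01] w 0.0285 q7 -0.19
```

View pics/w2.png

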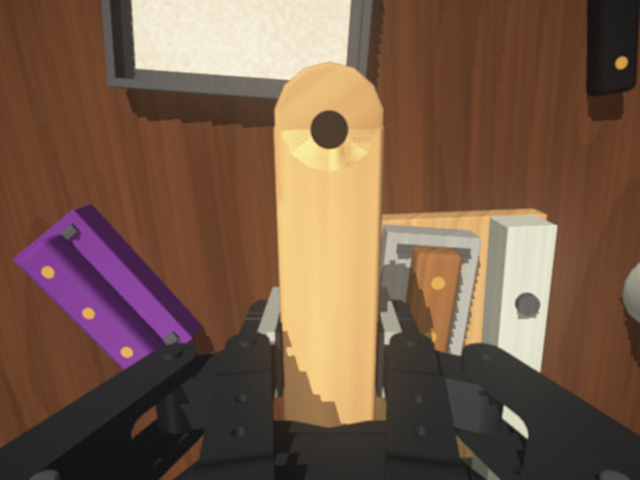

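The stick is held straight in the jaws. The purple sled is at left (110,290), clear of the work. At right, the sled (430,290) is beside the fence (525,300).

```bash
cat >> fit.py <<'E'
JP=np.array([.5777,-.0803]);JT=-1.5965
def rot(t): return np.array([[np.cos(t),-np.sin(t)],[np.sin(t),np.cos(t)]])
def j2w(p): return JP+rot(JT)@np.array(p)
def w2j(p): return rot(JT).T@(np.array(p)-JP)
PZ=.0598
def mid_for(corner_w,sp,yaw): return np.array(corner_w)-rot(yaw)@np.array(sp)
E
python3 - <<'E'
from fit import *
np.set_printoptions(precision=4,suppress=True)
ft=grab_frame("top");fs=grab_frame("side")
for d in masks_of("sled",ft):
    e=d["extent"]; print(e)
    if np.hypot(e[0]-294,e[1]-298)<15: print("purple",fit([(ft,d["pixels"].astype(np.float32))],SLED,[.38,.07,-1.0],0))
S=np.array([.5824,.0547]);sy=-1.706
print("sled in jig",w2j(S),sy-JT,"nose",w2j(S+rot(sy)@[.06,.03]),"tail",w2j(S+rot(sy)@[-.06,.03]))
for y in (30,45):
    yaw=JT+np.radians(y)
    c=S+rot(sy)@[.025,-.030]   # contact
    c0=c-rot(JT)@[0,.010]
    m=mid_for(c0,(.09,-.005),yaw);print(y,"contact jig",w2j(c),"mid",m,"rear",m+rot(yaw)@[-.085,0],yaw)
    cmd((*m,.046),yaw,1,PZ); cmd((*m,.12),yaw,1,PZ)
E
```

```text
[305.6, 295.9, 36.9, 39.7]
purple (array([ 0.3766,  0.0555, -0.9525]), np.float64(0.32223743200302124))
[306.1, 207.1, 38.5, 30.9]
[363.9, 183.2, 161.4, 17.9]
sled in jig [-0.1351  0.0012] -0.10949999999999993 nose [-0.0722  0.0245] tail [-0.1914  0.0376]
30 contact jig [-0.1135 -0.0313] mid [0.5007 0.1157] rear [0.4601 0.1904] -1.072901224401701
shift [-0.0027 -0.0456  0.2177] turn [ 0.0002 -0.0002 -0.0895] mm [ -1.4 -22.8 108.8] deg [  0.09  -0.07 -32.24]
shift [-0.0025 -0.0454  0.0697] turn [ 0.0002 -0.0002 -0.0895] mm [ -1.2 -22.7  34.8] deg [  0.09  -0.07 -32.24]
45 contact jig [-0.1135 -0.0313] mid [0.4809 0.1029] rear [0.4224 0.1646] -0.8111018366025518
shift [-0.0308 -0.0834  0.2176] turn [ 0.0003 -0.0002 -0.1312] mm [-15.4 -41.7 108.8] deg [  0.1   -0.06 -47.24]
shift [-0.0305 -0.0832  0.0696] turn [ 0.0003 -0.0002 -0.1312] mm [-15.3 -41.6  34.8] deg [  0.1   -0.06 -47.24]
```

>>> {"op": "step_arm", "data": {"commands": [[-0.0008,-0.0136,0,0,0,-0.022,1],[-0.0016,-0.0272,0.01,0,0,-0.044,1],[-0.0024,-0.0408,0.02,0,0,-0.066,1],[-0.0032,-0.0544,0.03,0,0,-0.088,1],[-0.004,-0.068,0.05,0,0,-0.11,1],[-0.0048,-0.0814,0.08,0,0,-0.1312,1],[-0.0048,-0.0814,0.13,0,0,-0.1312,1],[-0.0048,-0.0814,0.18,0,0,-0.1312,1],[-0.0048,-0.0814,0.2176,0,0,-0.1312,1],[-0.0048,-0.0814,0.2176,0,0,-0.1312,1]]}}

```text
clock: 8.5
tcp_pos: [0.482, 0.1162, 0.1047]
orientation: [-1.237, -2.886, 0.0]
contact_force: [-0.3, -0.3, -0.8]
grip_width: 0.0284
```

```bash
python3 - <<'E'
from fit import *
np.set_printoptions(precision=4,suppress=True)
o=st();f=grab_frame("side");save(f,"s1",(220,140,480,340),3)
yaw=JT+np.radians(45);tip=o["tcp_pos"][:2]+rot(yaw)@[.09,-.005];print("tip jig",w2j(tip))
ft=grab_frame("top")
for g in (f,ft):
  for d in masks_of("sled",g): print(d["extent"],d["p"])
# move directions: tool frame of +jig y by 1mm
Rc=R.from_rotvec(o["orientation"]);v=rot(JT)@[0,1];print("tool dir of jig y",Rc.inv().apply([*v,0]))
E
```

```text
t 8.5 tcp [0.482  0.1162 0.1047] yaw 2.3315 toolz [-0.0015  0.0006 -1.    ] F [-0.28 -0.32 -0.79] M [-0.02 -0.06 -0.02] w 0.0284 q7 0.56
tip jig [-0.1268 -0.0406]
[267.1, 258.0, 56.5, 31.8] 0.88
[347.4, 226.9, 43.1, 40.0] 0.56
[302.6, 204.8, 46.4, 33.8] 0.69
[306.1, 292.4, 31.4, 31.1] 0.65
tool dir of jig y [-0.7078  0.7064 -0.0015]
```

View pics/s1.png

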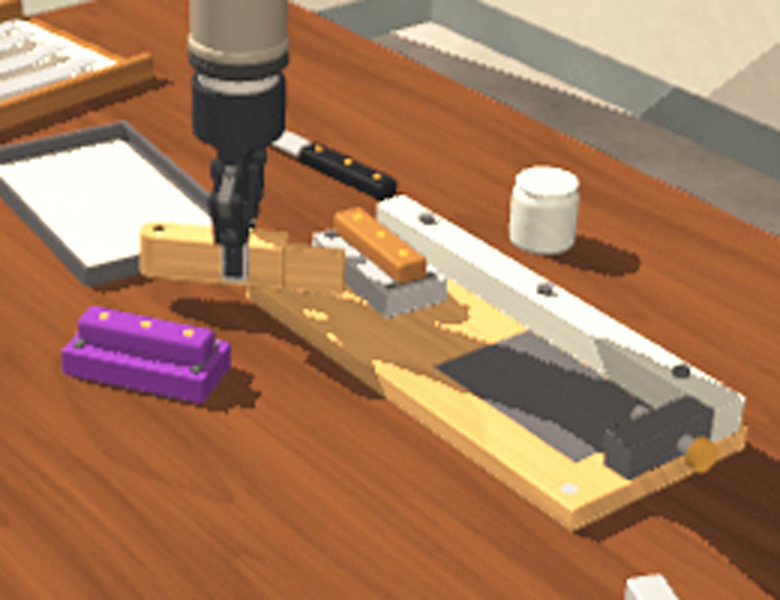

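The side view shows the lip tip next to the middle of the sled's near side. I push towards the fence, with the force checked at each stage.

>>> {"op": "step_arm", "data": {"commands": [[-0.0035,0.0035,0,0,0,0,1],[-0.007,0.007,0,0,0,0,1],[-0.0105,0.0105,0,0,0,0,1],[-0.014,0.014,0,0,0,0,1],[-0.0175,0.0175,0,0,0,0,1],[-0.021,0.021,0,0,0,0,1],[-0.0245,0.0245,0,0,0,0,1],[-0.028,0.028,0,0,0,0,1],[-0.0311,0.0311,0,0,0,0,1],[-0.0311,0.0311,0,0,0,0,1]]}}

```text
clock: 9.95
tcp_pos: [0.5058, 0.1157, 0.1067]
orientation: [1.238, 2.885, 0.005]
contact_force: [-0.8, 0.4, -1.5]
grip_width: 0.0288
```

```bash
cat > look.py <<'E'
from fit import *
np.set_printoptions(precision=4,suppress=True)
o=st();Rc=R.from_rotvec(o["orientation"]).as_matrix();yaw=np.arctan2(Rc[1,0],Rc[0,0])-np.pi
tip=o["tcp_pos"][:2]+rot(yaw)@[.09,-.005];print("tip jig",w2j(tip),"mid jig",w2j(o["tcp_pos"][:2]),"stick yaw rel",yaw-JT+ (2*np.pi if yaw-JT<-3 else 0),"F jig",rot(JT).T@o["contact_force"][:2])
ft=grab_frame("top")
for d in masks_of("sled",ft):
    e=d["extent"]
    if abs(e[1]-203)<15 and e[2]<80:
        s0=w2j(atz(ft,e[:2],.03)[:2]);w0=j2w(s0)
        v,c=fit([(ft,d["pixels"].astype(np.float32))],SLED,[*w0,JT],.02)
        print("sled jig",w2j(v[:2]),"ang",v[2]-JT,"cost",c,"nose gap",.05-w2j(v[:2]+rot(v[2])@[.06,.03])[1],"tail gap",.05-w2j(v[:2]+rot(v[2])@[-.06,.03])[1]);break
E
python3 look.py
```

```text
t 9.95 tcp [0.5058 0.1157 0.1067] yaw 2.3307 toolz [ 0.0033  0.0022 -1.    ] F [-0.77  0.36 -1.54] M [-0.05  0.25 -0.06] w 0.0288 q7 0.58
tip jig [-0.1269 -0.0168] mid jig [-0.1941 -0.077 ] stick yaw rel 0.7855619242067087 F jig [-0.3369 -0.7831]
sled jig [-0.131   0.0149] ang -0.0782136130692106 cost 0.1746785044670105 nose gap 0.00992581466932762 tail gap 0.0005497474055833687
```

>>> {"op": "step_arm", "data": {"commands": [[-0.0007,0.0007,0.001,0,0,0,1],[-0.0014,0.0014,0.002,0,0,0,1],[-0.0021,0.0021,0.003,0,0,0,1],[-0.0028,0.0028,0.003,0,0,0,1],[-0.0035,0.0035,0.003,0,0,0,1],[-0.0042,0.0042,0.003,0,0,0,1],[-0.0049,0.0049,0.003,0,0,0,1],[-0.0056,0.0056,0.003,0,0,0,1],[-0.0063,0.0063,0.003,0,0,0,1],[-0.007,0.007,0.003,0,0,0,1]]}}

```text
clock: 11.3
tcp_pos: [0.5107, 0.1156, 0.1053]
orientation: [1.238, 2.885, 0.005]
contact_force: [-2.9, -0.7, -0.7]
grip_width: 0.0288
```

```bash
python3 look.py
```

```text
t 11.3 tcp [0.5107 0.1156 0.1053] yaw 2.3309 toolz [ 0.0034  0.0023 -1.    ] F [-2.86 -0.72 -0.69] M [-0.21  0.57 -0.22] w 0.0288 q7 0.58
tip jig [-0.127  -0.0119] mid jig [-0.1941 -0.072 ] stick yaw rel 0.7858152185492389 F jig [ 0.7912 -2.8453]
sled jig [-0.131   0.0193] ang -0.014166806266574072 cost 0.19194060564041138 nose gap 0.0015428238797941668 tail gap -0.00015713600765831365
```

>>> {"op": "step_arm", "data": {"commands": [[-0.0003,0.0003,0,0,0,0,1],[-0.0006,0.0006,0,0,0,0,1],[-0.0009,0.0009,0,0,0,0,1],[-0.0012,0.0012,0,0,0,0,1],[-0.0015,0.0015,0,0,0,0,1],[-0.0018,0.0018,0,0,0,0,1],[-0.0021,0.0021,0,0,0,0,1],[-0.0024,0.0024,0,0,0,0,1],[-0.0027,0.0027,0,0,0,0,1],[-0.0028,0.0028,0,0,0,0,1]]}}

```text
clock: 12.65
tcp_pos: [0.5119, 0.1156, 0.1052]
orientation: [1.239, 2.886, 0.004]
contact_force: [-6.6, -0.3, 1.2]
grip_width: 0.0284
```

```bash
python3 look.py
```

```text
t 12.65 tcp [0.5119 0.1156 0.1052] yaw 2.3308 toolz [ 0.0017  0.0022 -1.    ] F [-6.59 -0.35  1.2 ] M [-0.25  1.3  -0.46] w 0.0284 q7 0.58
tip jig [-0.127  -0.0107] mid jig [-0.1942 -0.0708] stick yaw rel 0.7856908141199439 F jig [ 0.5185 -6.5747]
sled jig [-0.1292  0.02  ] ang 0.0040385485851965885 cost 0.2123398780822754 nose gap -0.00022243946066129172 tail gap 0.0002621850521989516
```

The contact force is 6.6 N and both gaps read about 0, so the sled is flush. I retract and get behind it.

```bash
python3 - <<'E'
from fit import *
for m,a in [((-.194,-.091),np.radians(45)),((-.238,-.091),0),((-.238,-.009),0)]:
    print(m);cmd((*j2w(m),.0455),JT+a,1,PZ)
E
```

```text
(-0.194, -0.091)
shift [ 0.0283 -0.0287 -0.0004] turn [ 0.0004 -0.0001  0.    ] mm [ 14.1 -14.4  -0.2] deg [ 0.16 -0.03  0.02]
(-0.238, -0.091)
shift [ 0.0905  0.0335 -0.0002] turn [ 0.0004 -0.0002  0.125 ] mm [45.2 16.8 -0.1] deg [ 0.14 -0.09 45.02]
(-0.238, -0.009)
shift [-2.550e-02  1.494e-01  1.000e-04] turn [ 0.0004 -0.0002  0.125 ] mm [-12.8  74.7   0. ] deg [ 0.14 -0.09 45.02]
```

>>> {"op": "step_arm", "data": {"commands": [[0.014,-0.0143,0,0,0,0,1],[0.0283,-0.0287,0,0,0,0,1],[0.045,-0.012,0,0,0,0.025,1],[0.06,0.003,0,0,0,0.05,1],[0.075,0.018,0,0.0002,0,0.075,1],[0.0905,0.0335,0,0.0004,-0.0002,0.1,1],[0.0905,0.0335,0,0.0004,-0.0002,0.125,1],[0.045,0.079,0,0.0004,-0.0002,0.125,1],[0.0,0.124,0,0.0004,-0.0002,0.125,1],[-0.0255,0.1494,0,0.0004,-0.0002,0.125,1]]}}

```text
clock: 14.0
tcp_pos: [0.5766, 0.1582, 0.1058]
orientation: [2.248, 2.193, 0.004]
contact_force: [-0.9, -0.1, -1.2]
grip_width: 0.0288
```

```bash
python3 look.py; python3 - <<'E'
from fit import *
f=grab_frame("top");save(f,"t2",(230,150,470,290),3.3)
E
```

```text
t 14.0 tcp [0.5766 0.1582 0.1058] yaw 1.5459 toolz [ 0.0026  0.0006 -1.    ] F [-0.93 -0.05 -1.15] M [ 0.01  0.04 -0.04] w 0.0288 q7 -0.06
tip jig [-0.1484 -0.0122] mid jig [-0.2384 -0.0073] stick yaw rel 0.0008184545680292032 F jig [ 0.0785 -0.933 ]
sled jig [-0.1375  0.02  ] ang -0.003026698194719346 cost 0.06196475028991699 nose gap 0.00022395250741841233 tail gap -0.00013925072140241745
```

View pics/t2.png

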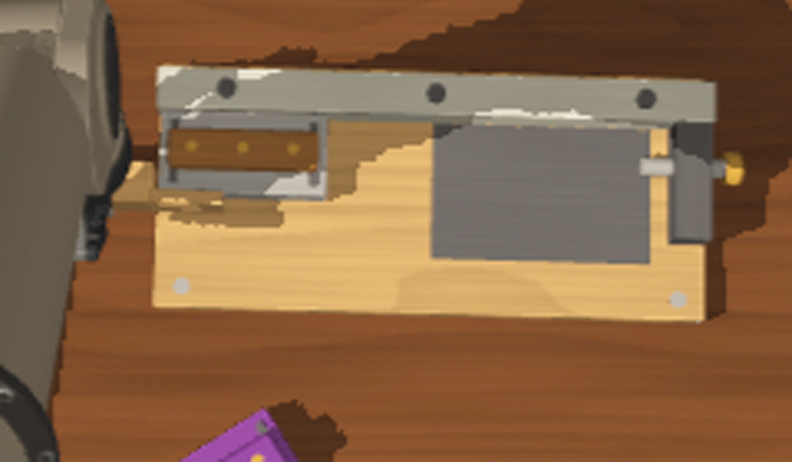

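The sled lies flush along the fence, with the lip alongside it at crop (190,200). Now I make lip contact gently.

>>> {"op": "step_arm", "data": {"commands": [[0,0.0006,0,0,0,0,1],[0,0.0012,0,0,0,0,1],[0,0.0018,0,0,0,0,1],[0,0.0024,0,0,0,0,1],[0,0.003,0,0,0,0,1],[0,0.0036,0,0,0,0,1],[0,0.0042,0,0,0,0,1],[-0.001,0.0044,0,0,0,0,1],[-0.002,0.0044,0,0,0,0,1],[-0.003,0.0044,0,0,0,0,1]]}}

```text
clock: 15.4
tcp_pos: [0.5771, 0.1564, 0.1053]
orientation: [2.249, 2.193, 0.001]
contact_force: [-0.1, 0.5, -1.0]
grip_width: 0.0286
```

```bash
cat >> look.py <<'E'
print("jig x in tool",R.from_matrix(Rc).inv().apply([*(rot(JT)@[1,0]),0]))
E
python3 look.py;  python3 - <<'E'
from fit import *
f=grab_frame("top")
print("screw",w2j(atz(f,(424,200.3),.032)[:2]),w2j(atz(f,(640/3.3+230+21*.0,200.3),.039)[:2]))
E
```

```text
t 15.4 tcp [0.5771 0.1564 0.1053] yaw 1.5456 toolz [ 0.0007  0.0002 -1.    ] F [-0.11  0.5  -0.97] M [-0.   -0.03  0.03] w 0.0286 q7 -0.06
tip jig [-0.1466 -0.0116] mid jig [-0.2366 -0.0067] stick yaw rel 0.0004670586407584665 F jig [-0.5009 -0.1206]
sled jig [-0.1378  0.0202] ang -0.02031565945231928 cost 0.11761444807052612 nose gap 0.0010598885340658074 tail gap -0.0013778229076480755
jig x in tool [-1.     -0.0005 -0.0002]
screw [0.15137747 0.01828189] [0.14985858 0.01690137]
```

>>> {"op": "step_arm", "data": {"commands": [[0,0.0006,0,0,0,0,1],[0,0.0012,0,0,0,0,1],[0,0.0018,0,0,0,0,1],[0,0.0024,0,0,0,0,1],[0,0.003,0,0,0,0,1],[0,0.0034,0,0,0,0,1],[0,0.0038,0,0,0,0,1],[-0.002,0.0038,0,0,0,0,1],[-0.004,0.0038,0,0,0,0,1],[-0.006,0.0038,0,0,0,0,1]]}}

```text
clock: 16.8
tcp_pos: [0.578, 0.1548, 0.105]
orientation: [-2.247, -2.192, -0.001]
contact_force: [-4.3, 4.7, -0.0]
grip_width: 0.0285
```

```bash
python3 look.py
```

```text
t 16.8 tcp [0.578  0.1548 0.105 ] yaw 1.5462 toolz [-0.0012  0.0018 -1.    ] F [-4.3   4.7  -0.04] M [ 0.89  1.05 -0.45] w 0.0285 q7 -0.05
tip jig [-0.145  -0.0106] mid jig [-0.235  -0.0057] stick yaw rel 0.0011239606528179458 F jig [-4.5881 -4.4148]
sled jig [-0.1374  0.021 ] ang -0.03545990586814507 cost 0.08129668235778809 nose gap 0.0011485348480813062 tail gap -0.003105762162953933
jig x in tool [-1.     -0.0011 -0.0018]
```

>>> {"op": "step_arm", "data": {"commands": [[-0.004,0.0024,0,0,0,0,1],[-0.01,0.0024,0,0,0,0,1],[-0.016,0.0024,0,0,0,0,1],[-0.022,0.0024,0,0,0,0,1],[-0.028,0.0024,0,0,0,0,1],[-0.034,0.0024,0,0,0,0,1],[-0.04,0.0024,0,0,0,0,1],[-0.046,0.0024,0,0,0,0,1],[-0.052,0.0024,0,0,0,0,1],[-0.058,0.0024,0,0,0,0,1]]}}

```text
clock: 18.15
tcp_pos: [0.5775, 0.1281, 0.1048]
orientation: [-2.243, -2.191, -0.001]
contact_force: [-6.5, 6.0, 3.0]
grip_width: 0.0286
```

```bash
python3 look.py
```

```text
t 18.15 tcp [0.5775 0.1281 0.1048] yaw 1.5475 toolz [-0.0036  0.0046 -1.    ] F [-6.48  6.03  2.98] M [ 1.13  1.41 -0.47] w 0.0286 q7 -0.01
tip jig [-0.1183 -0.0104] mid jig [-0.2083 -0.0056] stick yaw rel 0.00240675193163975 F jig [-5.8623 -6.6367]
sled jig [-0.1114  0.0205] ang -0.0158041558639328 cost 0.07654446363449097 nose gap 0.00044313472217358263 tail gap -0.0014532850339796927
jig x in tool [-1.     -0.0024 -0.0045]
```

```bash
cat >> look.py <<'E'
cmd((*j2w(w2j(o["tcp_pos"][:2])),.0455),JT,1,PZ)
E
python3 look.py | tail -1
```

```text
shift [ 0.     -0.     -0.0009] turn [-0.0006 -0.0006  0.0003] mm [ 0.  -0.  -0.5] deg [-0.21 -0.22  0.11]
```

>>> {"op": "step_arm", "data": {"commands": [[-0.006,0.0025,-0.0002,-0.0001,-0.0001,0.0001,1],[-0.014,0.0025,-0.0004,-0.0002,-0.0002,0.0001,1],[-0.022,0.0025,-0.0006,-0.0003,-0.0003,0.0002,1],[-0.03,0.0025,-0.0008,-0.0004,-0.0004,0.0002,1],[-0.038,0.0025,-0.0009,-0.0006,-0.0006,0.0003,1],[-0.046,0.0025,-0.0009,-0.0006,-0.0006,0.0003,1],[-0.054,0.0025,-0.0009,-0.0006,-0.0006,0.0003,1],[-0.062,0.0025,-0.0009,-0.0006,-0.0006,0.0003,1],[-0.07,0.0025,-0.0009,-0.0006,-0.0006,0.0003,1],[-0.078,0.0025,-0.0009,-0.0006,-0.0006,0.0003,1]]}}

```text
clock: 19.6
tcp_pos: [0.5765, 0.0906, 0.1048]
orientation: [-2.246, -2.191, 0.001]
contact_force: [-7.1, 7.0, 1.6]
grip_width: 0.0288
```

```bash
python3 look.py; python3 - <<'E'
from fit import *
f=grab_frame("top");save(f,"t3",(260,160,460,260),4)
E
```

```text
t 19.6 tcp [0.5765 0.0906 0.1048] yaw 1.5464 toolz [-0.003   0.0026 -1.    ] F [-7.13  6.99  1.64] M [ 1.22  1.42 -0.39] w 0.0288 q7 0.05
tip jig [-0.0808 -0.0105] mid jig [-0.1708 -0.0056] stick yaw rel 0.001333746160583571 F jig [-6.8058 -7.3067]
sled jig [-0.0738  0.0208] ang -0.015578727062339981 cost 0.08302021026611328 nose gap 0.00011380241874967001 tail gap -0.0017555692115243035
jig x in tool [-1.     -0.0013 -0.0025]
shift [ 0.0018 -0.0001 -0.0011] turn [-0.0005 -0.0003  0.0001] mm [ 0.9 -0.  -0.5] deg [-0.17 -0.09  0.04]
```

View pics/t3.png

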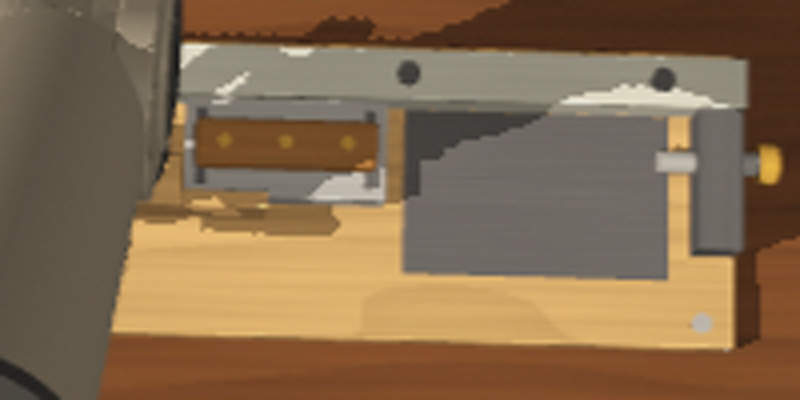

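The sled is flush, with its front (crop column 385) still short of the plate (column 402). The estimated pressure centre lies inside the sled's length. I continue feeding.

>>> {"op": "step_arm", "data": {"commands": [[-0.01,0.0024,-0.0003,-0.0001,-0.0001,0.0001,1],[-0.02,0.0024,-0.0006,-0.0002,-0.0002,0.0001,1],[-0.03,0.0024,-0.0009,-0.0003,-0.0003,0.0001,1],[-0.04,0.0024,-0.0011,-0.0005,-0.0003,0.0001,1],[-0.05,0.0024,-0.0011,-0.0005,-0.0003,0.0001,1],[-0.06,0.0024,-0.0011,-0.0005,-0.0003,0.0001,1],[-0.07,0.0024,-0.0011,-0.0005,-0.0003,0.0001,1],[-0.08,0.0024,-0.0011,-0.0005,-0.0003,0.0001,1],[-0.09,0.0024,-0.0011,-0.0005,-0.0003,0.0001,1],[-0.1,0.0024,-0.0011,-0.0005,-0.0003,0.0001,1]]}}

```text
clock: 21.0
tcp_pos: [0.5751, 0.0412, 0.1047]
orientation: [-2.247, -2.192, 0.002]
contact_force: [-5.9, 5.0, 0.5]
grip_width: 0.0285
```

```bash
python3 look.py
```

```text
t 21.0 tcp [0.5751 0.0412 0.1047] yaw 1.546 toolz [-0.0029  0.0016 -1.    ] F [-5.91  5.03  0.5 ] M [ 1.04  1.27 -0.28] w 0.0285 q7 0.13
tip jig [-0.0313 -0.0106] mid jig [-0.1214 -0.0057] stick yaw rel 0.0009486771414528583 F jig [-4.8793 -6.0352]
sled jig [-0.0219  0.0215] ang -0.07516482308162131 cost 0.10049355030059814 nose gap 0.003064334163033429 tail gap -0.005946953755546186
jig x in tool [-1.     -0.001  -0.0015]
shift [ 0.0021 -0.     -0.0012] turn [-0.0004 -0.0001  0.    ] mm [ 1.  -0.  -0.6] deg [-0.16 -0.03  0.01]
```

>>> {"op": "step_arm", "data": {"commands": [[-0.01,0.0026,-0.0003,-0.0001,0,0,1],[-0.02,0.0026,-0.0006,-0.0002,0,0,1],[-0.03,0.0026,-0.0009,-0.0003,0,0,1],[-0.04,0.0026,-0.0011,-0.0004,0,0,1],[-0.05,0.0026,-0.0011,-0.0004,0,0,1],[-0.06,0.0026,-0.0011,-0.0004,0,0,1],[-0.07,0.0026,-0.0011,-0.0004,0,0,1],[-0.08,0.0026,-0.0011,-0.0004,0,0,1],[-0.09,0.0026,-0.0011,-0.0004,0,0,1],[-0.1,0.0026,-0.0011,-0.0004,0,0,1]]}}

```text
clock: 22.35
tcp_pos: [0.5739, -0.0086, 0.1046]
orientation: [-2.246, -2.191, 0.001]
contact_force: [-5.7, 4.6, -0.8]
grip_width: 0.0287
```

```bash
python3 look.py
```

```text
t 22.35 tcp [ 0.5739 -0.0086  0.1046] yaw 1.5459 toolz [-0.0034  0.0023 -1.    ] F [-5.71  4.62 -0.77] M [ 0.94  1.22 -0.38] w 0.0287 q7 0.21
tip jig [ 0.0185 -0.0106] mid jig [-0.0715 -0.0057] stick yaw rel 0.0008321466820639944 F jig [-4.4711 -5.8241]
sled jig [0.0335 0.0192] ang 0.022958234203532824 cost 0.20288270711898804 nose gap -0.0005278867729662864 tail gap 0.00222685932107633
jig x in tool [-1.     -0.0008 -0.0022]
shift [ 0.0021 -0.     -0.0014] turn [-0.0005 -0.0002 -0.    ] mm [ 1.1 -0.  -0.7] deg [-0.18 -0.07 -0.01]
```

>>> {"op": "step_arm", "data": {"commands": [[-0.011,0.0027,-0.0003,-0.0001,0,0,1],[-0.023,0.0027,-0.0006,-0.0002,0,0,1],[-0.035,0.0027,-0.0009,-0.0004,-0.0001,0,1],[-0.047,0.0027,-0.0013,-0.0005,-0.0002,0,1],[-0.059,0.0027,-0.0013,-0.0005,-0.0002,0,1],[-0.071,0.0027,-0.0013,-0.0005,-0.0002,0,1],[-0.082,0.0027,-0.0013,-0.0005,-0.0002,0,1],[-0.091,0.0027,-0.0013,-0.0005,-0.0002,0,1],[-0.098,0.0027,-0.0013,-0.0005,-0.0002,0,1],[-0.103,0.0027,-0.0013,-0.0005,-0.0002,0,1]]}}

```text
clock: 23.7
tcp_pos: [0.5725, -0.0603, 0.1044]
orientation: [-2.247, -2.191, 0.002]
contact_force: [-5.3, 4.7, -1.1]
grip_width: 0.029
```

```bash
python3 look.py;python3 - <<'E'
from fit import *
f=grab_frame("side");save(f,"s2",(330,180,490,320),4.5)
E
```

```text
t 23.7 tcp [ 0.5725 -0.0603  0.1044] yaw 1.5453 toolz [-0.0034  0.0014 -1.    ] F [-5.31  4.68 -1.13] M [ 0.9   1.07 -0.26] w 0.029 q7 0.3
tip jig [ 0.0702 -0.0107] mid jig [-0.0198 -0.0057] stick yaw rel 0.0002047141228307403 F jig [-4.5415 -5.4264]
sled jig [0.0985 0.0198] ang 0.024968772131576333 cost 0.3698943257331848 nose gap -0.0012534646929748053 tail gap 0.0017424766421018645
jig x in tool [-1.     -0.0002 -0.0013]
shift [ 0.0009  0.0001 -0.0017] turn [-0.0005 -0.0001 -0.    ] mm [ 0.4  0.  -0.9] deg [-0.19 -0.04 -0.01]
```

View pics/s2.png

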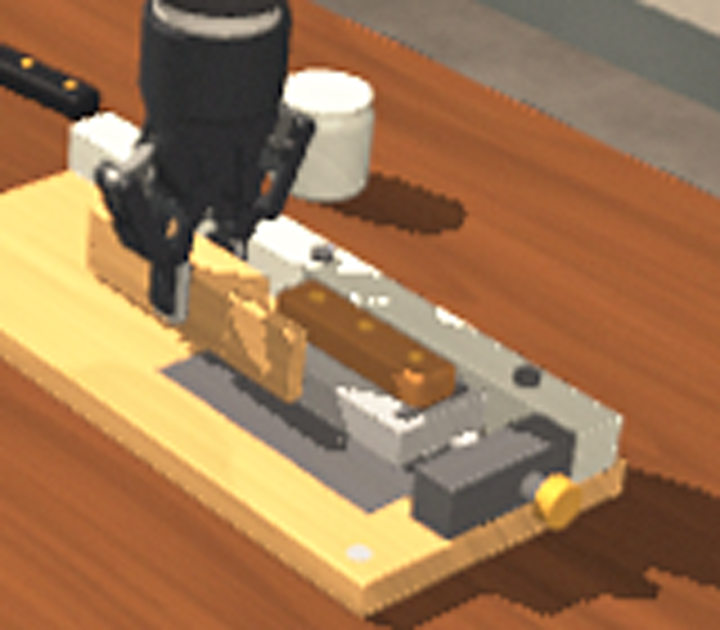

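The sled is flush and its front is near the screw. I creep forward.

>>> {"op": "step_arm", "data": {"commands": [[-0.0015,0.0027,-0.0005,-0.0001,0,0,1],[-0.003,0.0027,-0.001,-0.0002,0,0,1],[-0.0045,0.0027,-0.0015,-0.0003,0,0,1],[-0.006,0.0027,-0.0017,-0.0004,0,0,1],[-0.0075,0.0027,-0.0017,-0.0005,0,0,1],[-0.009,0.0027,-0.0017,-0.0005,0,0,1],[-0.0105,0.0027,-0.0017,-0.0005,0,0,1],[-0.012,0.0027,-0.0017,-0.0005,0,0,1],[-0.0135,0.0027,-0.0017,-0.0005,0,0,1],[-0.015,0.0027,-0.0017,-0.0005,0,0,1]]}}

```text
clock: 25.1
tcp_pos: [0.5723, -0.0675, 0.1044]
orientation: [-2.247, -2.19, 0.002]
contact_force: [-4.1, 2.9, -4.1]
grip_width: 0.0288
```

```bash
sed -i 's/^ft=grab/if 0: ft=grab/; s/^for d in masks_of("sled",ft)/for d in []/' look.py; python3 look.py
```

```text
t 25.1 tcp [ 0.5723 -0.0675  0.1044] yaw 1.5452 toolz [-0.0034  0.0018 -1.    ] F [-4.08  2.89 -4.11] M [ 0.77  0.97 -0.25] w 0.0288 q7 0.31
tip jig [ 0.0774 -0.0107] mid jig [-0.0126 -0.0058] stick yaw rel 0.0001440963124919037 F jig [-2.7813 -4.1529]
jig x in tool [-1.     -0.0002 -0.0017]
shift [ 0.     -0.     -0.0017] turn [-0.0005 -0.0003  0.    ] mm [ 0.  -0.  -0.9] deg [-0.2  -0.1   0.01]
```

>>> {"op": "step_arm", "data": {"commands": [[-0.001,0.003,0,-0.0001,0,0,1],[-0.0018,0.0031,0,-0.0002,0,0,1],[-0.0026,0.0032,0,-0.0003,0,0,1],[-0.0034,0.0032,0,-0.0003,0,0,1],[-0.0042,0.0032,0,-0.0003,0,0,1],[-0.005,0.0032,0,-0.0003,0,0,1],[-0.0058,0.0032,0,-0.0003,0,0,1],[-0.0066,0.0032,0,-0.0003,0,0,1],[-0.0074,0.0032,0,-0.0003,0,0,1],[-0.008,0.0032,0,-0.0003,0,0,1]]}}

```text
clock: 26.35
tcp_pos: [0.5724, -0.0698, 0.104]
orientation: [-2.244, -2.189, 0.001]
contact_force: [-7.3, 6.1, 0.9]
grip_width: 0.0291
```

```bash
python3 look.py
```

```text
t 26.35 tcp [ 0.5724 -0.0698  0.104 ] yaw 1.5459 toolz [-0.0052  0.0044 -1.    ] F [-7.29  6.09  0.89] M [ 1.18  1.39 -0.46] w 0.0291 q7 0.32
tip jig [ 0.0796 -0.0105] mid jig [-0.0104 -0.0056] stick yaw rel 0.0008426838668333936 F jig [-5.8973 -7.4419]
jig x in tool [-1.     -0.0009 -0.0043]
shift [ 0.     -0.     -0.0027] turn [-0.0008 -0.0007  0.0001] mm [ 0.  -0.  -1.3] deg [-0.3  -0.25  0.05]
```

>>> {"op": "step_arm", "data": {"commands": [[-0.003,0.003,0,-0.0001,-0.0001,0,1],[-0.0036,0.003,0,-0.0002,-0.0002,0,1],[-0.0042,0.003,0,-0.0003,-0.0003,0,1],[-0.0048,0.003,0,-0.0004,-0.0004,0,1],[-0.0054,0.003,0,-0.0005,-0.0005,0,1],[-0.006,0.003,0,-0.0005,-0.0005,0,1],[-0.006,0.003,0,-0.0005,-0.0005,0,1],[-0.006,0.003,0,-0.0005,-0.0005,0,1],[-0.006,0.003,0,-0.0005,-0.0005,0,1],[-0.006,0.003,0,-0.0005,-0.0005,0,1]]}}

```text
clock: 27.6
tcp_pos: [0.5723, -0.0709, 0.1035]
orientation: [-2.243, -2.189, 0.002]
contact_force: [-6.7, 6.1, 2.5]
grip_width: 0.0285
```

```bash
python3 look.py
```

```text
t 27.6 tcp [ 0.5723 -0.0709  0.1035] yaw 1.5466 toolz [-0.0059  0.0041 -1.    ] F [-6.71  6.12  2.54] M [ 1.25  1.44 -0.47] w 0.0285 q7 0.32
tip jig [ 0.0808 -0.0105] mid jig [-0.0092 -0.0056] stick yaw rel 0.001493513374826838 F jig [-5.9452 -6.8692]
jig x in tool [-1.     -0.0015 -0.0039]
shift [ 0.     -0.     -0.0036] turn [-0.001  -0.0006  0.0002] mm [ 0.  -0.  -1.8] deg [-0.34 -0.23  0.09]
```

>>> {"op": "step_arm", "data": {"commands": [[-0.004,0.003,-0.0003,-0.0001,-0.0001,0,1],[-0.0045,0.003,-0.0006,-0.0002,-0.0002,0,1],[-0.005,0.003,-0.001,-0.0003,-0.0003,0,1],[-0.0055,0.003,-0.001,-0.0005,-0.0004,0.0001,1],[-0.006,0.003,-0.001,-0.0007,-0.0005,0.0001,1],[-0.0065,0.003,-0.001,-0.0008,-0.0005,0.0002,1],[-0.007,0.003,-0.001,-0.0008,-0.0005,0.0002,1],[-0.007,0.003,-0.001,-0.0008,-0.0005,0.0002,1],[-0.007,0.003,-0.001,-0.0008,-0.0005,0.0002,1],[-0.007,0.003,-0.001,-0.0008,-0.0005,0.0002,1]]}}

```text
clock: 28.85
tcp_pos: [0.5722, -0.0726, 0.1033]
orientation: [-2.244, -2.19, 0.002]
contact_force: [-6.1, 6.1, 1.1]
grip_width: 0.0288
```

```bash
python3 look.py
```

```text
t 28.85 tcp [ 0.5722 -0.0726  0.1033] yaw 1.5462 toolz [-0.0049  0.0034 -1.    ] F [-6.13  6.08  1.08] M [ 1.15  1.29 -0.37] w 0.0288 q7 0.32
tip jig [ 0.0825 -0.0106] mid jig [-0.0075 -0.0057] stick yaw rel 0.0011139988628383612 F jig [-5.9212 -6.2848]
jig x in tool [-1.     -0.0011 -0.0033]
shift [ 0.     -0.     -0.0039] turn [-0.0008 -0.0005  0.0002] mm [ 0. -0. -2.] deg [-0.28 -0.19  0.06]
```

>>> {"op": "step_arm", "data": {"commands": [[-0.004,0.0032,-0.0005,-0.0001,-0.0001,0,1],[-0.005,0.0032,-0.001,-0.0002,-0.0002,0,1],[-0.0055,0.0032,-0.0015,-0.0003,-0.0003,0,1],[-0.006,0.0032,-0.0018,-0.0005,-0.0004,0.0001,1],[-0.0065,0.0032,-0.0018,-0.0007,-0.0005,0.0001,1],[-0.007,0.0032,-0.0018,-0.0008,-0.0005,0.0002,1],[-0.0075,0.0032,-0.0018,-0.0008,-0.0005,0.0002,1],[-0.008,0.0032,-0.0018,-0.0008,-0.0005,0.0002,1],[-0.0085,0.0032,-0.0018,-0.0008,-0.0005,0.0002,1],[-0.0085,0.0032,-0.0018,-0.0008,-0.0005,0.0002,1]]}}

```text
clock: 30.1
tcp_pos: [0.5722, -0.0729, 0.1033]
orientation: [-2.242, -2.19, -0.0]
contact_force: [-6.4, 11.3, -0.2]
grip_width: 0.0285
```

```bash
python3 look.py
```

```text
t 30.1 tcp [ 0.5722 -0.0729  0.1033] yaw 1.5472 toolz [-0.0048  0.0054 -1.    ] F [-6.38 11.34 -0.19] M [ 2.28  1.28 -0.4 ] w 0.0285 q7 0.33
tip jig [ 0.0827 -0.0105] mid jig [-0.0073 -0.0057] stick yaw rel 0.002120487008432592 F jig [-11.1771  -6.6646]
jig x in tool [-1.     -0.0021 -0.0052]
shift [ 0.     -0.     -0.0041] turn [-0.0008 -0.0008  0.0003] mm [ 0. -0. -2.] deg [-0.28 -0.3   0.12]
```

The screw is met at jig x ≈ 152.7 mm with a push of 11.2 N. I now press home for a moment.

>>> {"op": "step_arm", "data": {"commands": [[-0.0085,0.0034,-0.0005,-0.0001,-0.0001,0,1],[-0.009,0.0036,-0.001,-0.0002,-0.0002,0,1],[-0.0094,0.0038,-0.001,-0.0003,-0.0003,0.0001,1],[-0.0098,0.0039,-0.001,-0.0004,-0.0004,0.0002,1],[-0.0101,0.004,-0.001,-0.0005,-0.0005,0.0003,1],[-0.0101,0.004,-0.001,-0.0006,-0.0006,0.0003,1],[-0.0101,0.004,-0.001,-0.0006,-0.0006,0.0003,1],[-0.0101,0.004,-0.001,-0.0006,-0.0006,0.0003,1],[-0.0101,0.004,-0.001,-0.0006,-0.0006,0.0003,1],[-0.0101,0.004,-0.001,-0.0006,-0.0006,0.0003,1]]}}

```text
clock: 31.35
tcp_pos: [0.5723, -0.0731, 0.103]
orientation: [-2.239, -2.189, -0.001]
contact_force: [-7.7, 12.9, 3.4]
grip_width: 0.0286
```

```bash
python3 look.py
```

```text
t 31.35 tcp [ 0.5723 -0.0731  0.103 ] yaw 1.5482 toolz [-0.0067  0.008  -0.9999] F [-7.68 12.87  3.36] M [ 2.65  1.67 -0.47] w 0.0286 q7 0.33
tip jig [ 0.0829 -0.0103] mid jig [-0.0071 -0.0056] stick yaw rel 0.003105654149366588 F jig [-12.6728  -8.0042]
jig x in tool [-1.     -0.0032 -0.0078]
shift [ 0.     -0.     -0.0047] turn [-0.0011 -0.0012  0.0005] mm [ 0.  -0.  -2.3] deg [-0.4  -0.45  0.18]
```

>>> {"op": "step_arm", "data": {"commands": [[-0.0102,0.004,-0.0005,-0.0002,-0.0002,0.0001,1],[-0.0106,0.004,-0.001,-0.0003,-0.0003,0.0002,1],[-0.011,0.004,-0.0015,-0.0005,-0.0005,0.0003,1],[-0.0114,0.004,-0.0015,-0.0007,-0.0007,0.0004,1],[-0.0116,0.004,-0.0015,-0.0009,-0.0009,0.0004,1],[-0.0116,0.004,-0.0015,-0.0009,-0.0009,0.0004,1],[-0.0116,0.004,-0.0015,-0.0009,-0.0009,0.0004,1],[-0.0116,0.004,-0.0015,-0.0009,-0.0009,0.0004,1],[-0.0116,0.004,-0.0015,-0.0009,-0.0009,0.0004,1],[-0.0116,0.004,-0.0015,-0.0009,-0.0009,0.0004,1]]}}

```text
clock: 32.6
tcp_pos: [0.5723, -0.0732, 0.1027]
orientation: [-2.237, -2.189, -0.002]
contact_force: [-7.1, 14.3, 2.9]
grip_width: 0.0289
```

```bash
python3 look.py
```

```text
t 32.6 tcp [ 0.5723 -0.0732  0.1027] yaw 1.549 toolz [-0.0073  0.0096 -0.9999] F [-7.15 14.3   2.9 ] M [ 3.08  1.66 -0.51] w 0.0289 q7 0.33
tip jig [ 0.083  -0.0103] mid jig [-0.007  -0.0056] stick yaw rel 0.0039274259631942865 F jig [-14.1066  -7.5127]
jig x in tool [-0.9999 -0.004  -0.0094]
shift [ 0.     -0.     -0.0053] turn [-0.0012 -0.0015  0.0006] mm [ 0.  -0.  -2.6] deg [-0.43 -0.54  0.23]
```

>>> {"op": "step_arm", "data": {"commands": [[-0.0114,0.0041,-0.0005,-0.0002,-0.0002,0.0001,1],[-0.0116,0.0043,-0.001,-0.0003,-0.0003,0.0002,1],[-0.0116,0.0043,-0.0015,-0.0005,-0.0005,0.0003,1],[-0.0116,0.0043,-0.0015,-0.0007,-0.0007,0.0004,1],[-0.0116,0.0043,-0.0015,-0.0009,-0.0009,0.0004,1],[-0.0116,0.0043,-0.0015,-0.0009,-0.0009,0.0004,1],[-0.0116,0.0043,-0.0015,-0.0009,-0.0009,0.0004,1],[-0.0116,0.0043,-0.0015,-0.0009,-0.0009,0.0004,1],[-0.0116,0.0043,-0.0015,-0.0009,-0.0009,0.0004,1],[-0.0116,0.0043,-0.0015,-0.0009,-0.0009,0.0004,1]]}}

```text
clock: 33.85
tcp_pos: [0.5722, -0.0733, 0.1023]
orientation: [-2.235, -2.188, -0.003]
contact_force: [-7.6, 14.1, 2.1]
grip_width: 0.029
```

```bash
python3 look.py
```

```text
t 33.85 tcp [ 0.5722 -0.0733  0.1023] yaw 1.5498 toolz [-0.0083  0.0113 -0.9999] F [-7.58 14.12  2.12] M [ 3.14  1.63 -0.58] w 0.029 q7 0.33
tip jig [ 0.0831 -0.0102] mid jig [-0.0069 -0.0056] stick yaw rel 0.004729230959643171 F jig [-13.9239  -7.9427]
jig x in tool [-0.9999 -0.0048 -0.011 ]
shift [ 0.0001 -0.0001 -0.006 ] turn [-0.0014 -0.0018  0.0008] mm [ 0. -0. -3.] deg [-0.49 -0.63  0.27]
```

Pressed home with 13.9 N along the feed (about 8 N on the screw plus 6 N of drag) and 7.9 N on the fence. Now I release both contacts together.

>>> {"op": "step_arm", "data": {"commands": [[-0.008,0.003,0,0,0,0,1],[-0.004,0.0015,0,0,0,0,1],[0,0,0,0,0,0,1],[0.003,-0.0025,0,0,0,0,1],[0.007,-0.007,0,0,0,0,1],[0.014,-0.014,0,0,0,0,1],[0.026,-0.026,0,0,0,0,1],[0.04,-0.04,-0.01,-0.0014,-0.0018,0.0008,1],[0.05,-0.05,-0.04,-0.0014,-0.0018,0.0008,1],[0.05,-0.05,-0.09,-0.0014,-0.0018,0.0008,1]]}}

```text
clock: 35.1
tcp_pos: [0.5472, -0.0473, 0.1485]
orientation: [-2.248, -2.193, 0.001]
contact_force: [0.1, 0.2, -1.2]
grip_width: 0.0285
```

```bash
python3 - <<'E'
from fit import *
st()
for m in [(.4866,.3165,.13),(.4866,.3165,.027)]: cmd(m,-1.639,1,PZ)
E
```

```text
t 35.1 tcp [ 0.5472 -0.0473  0.1485] yaw 1.546 toolz [-0.0012 -0.     -1.    ] F [ 0.11  0.23 -1.24] M [-0.03 -0.03 -0.  ] w 0.0285 q7 0.25
shift [ 0.7244 -0.1393 -0.0825] turn [-0.0002  0.      0.0069] mm [362.2 -69.6 -41.2] deg [-0.07  0.    2.49]
shift [ 0.7244 -0.139   0.1235] turn [-0.0002  0.      0.0069] mm [362.2 -69.5  61.8] deg [-0.07  0.    2.49]
```

>>> {"op": "step_arm", "data": {"commands": [[0.05,-0.01,-0.06,0,0,0.001,1],[0.13,-0.025,-0.0825,0,0,0.002,1],[0.22,-0.042,-0.0825,0,0,0.003,1],[0.32,-0.06,-0.0825,0,0,0.004,1],[0.42,-0.08,-0.0825,0,0,0.005,1],[0.52,-0.1,-0.0825,0,0,0.006,1],[0.62,-0.12,-0.0825,0,0,0.0069,1],[0.7,-0.135,-0.0825,0,0,0.0069,1],[0.7244,-0.1393,-0.0825,0,0,0.0069,1],[0.7244,-0.1393,-0.0825,0,0,0.0069,1]]}}

```text
clock: 36.35
tcp_pos: [0.4863, 0.3169, 0.1904]
orientation: [-2.294, -2.146, 0.001]
contact_force: [0.7, -0.6, -1.2]
grip_width: 0.0286
```

```bash
python3 - <<'E'
from fit import *
np.set_printoptions(precision=4,suppress=True)
st()
ft=grab_frame("top");fs=grab_frame("side")
save(ft,"t4",(120,110,460,320),2.3);save(fs,"s3",(200,140,340,260),5)
for d in masks_of("sled",ft):
    e=d["extent"]
    if abs(e[1]-205)<18 and e[2]<80:
        v,c=fit([(ft,d["pixels"].astype(np.float32))],SLED,[*j2w((.093,.02)),JT],.02)
        print("sled jig",w2j(v[:2]),v[2]-JT,c)
cmd((.4866,.3165,.0255),-1.639,1,PZ)
E
```

```text
t 36.35 tcp [0.4863 0.3169 0.1904] yaw 1.5041 toolz [-0.0007  0.0002 -1.    ] F [ 0.75 -0.65 -1.15] M [-0.04 -0.02 -0.01] w 0.0286 q7 -0.5
shift [ 0.0042 -0.0011  0.2096] turn [-0.0001  0.0001 -0.0004] mm [  2.1  -0.6 104.8] deg [-0.05  0.05 -0.15]
```

View pics/s3.png

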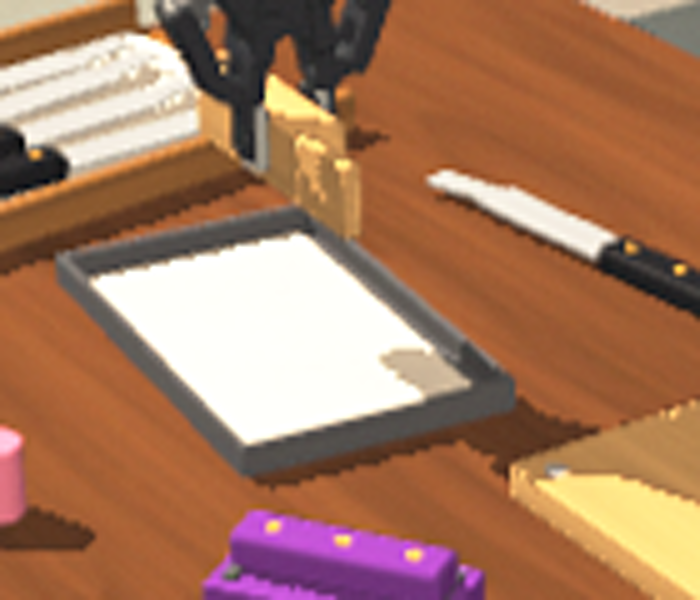

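View pics/t4.png

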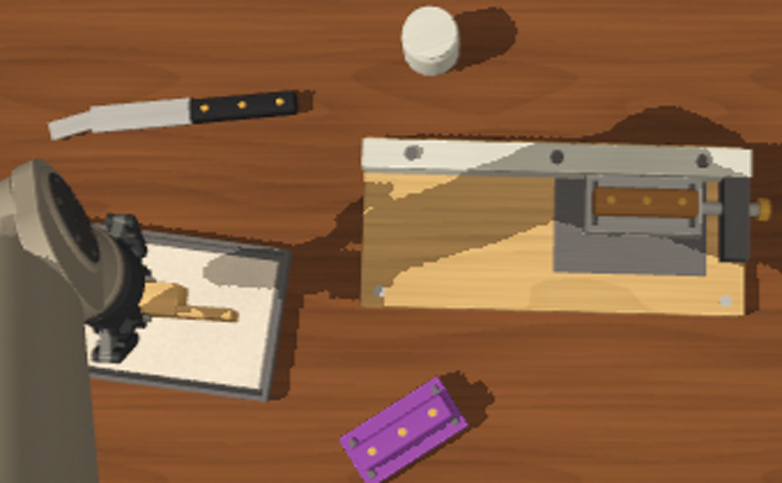

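The sled sits against the fence and screw (crop 645,205), and the knife, tin and purple sled are where they were. The stick hangs level over the tray. I lower it.

>>> {"op": "step_arm", "data": {"commands": [[0.001,0,0.05,0,0,0,1],[0.001,0,0.1,0,0,0,1],[0.001,0,0.15,0,0,0,1],[0.001,0,0.185,0,0,0,1],[0.001,0,0.2,0,0,0,1],[0.001,0,0.205,0,0,0,1],[0.001,0,0.208,0,0,0,1],[0.001,0,0.21,0,0,0,1],[0.001,0,0.21,0,0,0,1],[0.001,0,0.21,0,0,0,1]]}}

```text
clock: 37.75
tcp_pos: [0.4871, 0.315, 0.0854]
orientation: [-2.299, -2.141, 0.001]
contact_force: [-0.3, -1.1, -1.6]
grip_width: 0.0285
```

```bash
python3 -c "
from fit import *
st();cmd((.4866,.3165,.025),-1.639,1,PZ)"
```

```text
t 37.75 tcp [0.4871 0.315  0.0854] yaw 1.5 toolz [-7.e-04 -5.e-04 -1.e+00] F [-0.29 -1.08 -1.63] M [-0.03  0.02 -0.02] w 0.0285 q7 -0.43
shift [ 0.003  -0.0013  0.0011] turn [-0.0001  0.0001 -0.0004] mm [ 1.5 -0.6  0.6] deg [-0.04  0.03 -0.15]
```

>>> {"op": "step_arm", "data": {"commands": [[0,0,0.0006,0,0,0,1],[0,0,0.0012,0,0,0,1],[0,0,0.0018,0,0,0,1],[0,0,0.002,0,0,0,1],[0,0,0.002,0,0,0,0.3],[0,0,0.002,0,0,0,0],[0,0,0.002,0,0,0,-0.5],[0,0,0.002,0,0,0,-1],[0,0,0.002,0,0,0,-1],[0,0,0.002,0,0,0,-1]]}}

```text
clock: 39.0
tcp_pos: [0.4871, 0.315, 0.0843]
orientation: [-2.299, -2.141, 0.001]
contact_force: [0.2, -0.3, -0.1]
grip_width: 0.0853
```

>>> {"op": "step_arm", "data": {"commands": [[0,0,-0.03,0,0,0,-1],[0,0,-0.08,0,0,0,-1],[0,0,-0.14,0,0,0,-1],[0,0,-0.2,0,0,0,-1],[0,0,-0.26,0,0,0,-1],[0.08,-0.06,-0.3,0,0,0,-1],[0.16,-0.12,-0.3,0,0,0,-1],[0.2,-0.16,-0.3,0,0,0,-1],[0.2,-0.16,-0.3,0,0,0,-1],[0.2,-0.16,-0.3,0,0,0,-1]]}}

```text
clock: 40.25
tcp_pos: [0.4153, 0.4195, 0.235]
orientation: [2.3, 2.14, -0.0]
contact_force: [0.5, -0.6, -0.3]
grip_width: 0.0855
```

```bash
python3 - <<'E'
from fit import *
np.set_printoptions(precision=4,suppress=True)
st()
ft=grab_frame("top");fs=grab_frame("side");save(ft,"t5",(120,110,520,380),2);save(fs,"s4",(200,150,470,330),2.9)
for n,t,parts,x0,z,nears in [("stick","stick_mid",STICK,[.4866,.3165,-1.639],.005,((193,244),(254,206))),("sled","sled",SLED,[*j2w((.093,.02)),JT],.02,((400,200),(415,265))) ]:
  for f,q in zip((ft,fs),nears):
    for d in masks_of(t,f):
      if np.hypot(*(np.array(d["extent"][:2])-q))<30:
        v,c=fit([(f,d["pixels"].astype(np.float32))],parts,x0,z);print(n,v,w2j(v[:2]),v[2]-JT,c);break
for t in ["knife","tin_mid","hammer"]:
    print(t,[(np.round(d["point"]),round(float(d["p"]),2)) for d in tip_of(t,ft)[:2]],[np.round(d["point"]) for d in tip_of(t,fs)[:2]])
E
```

```text
t 40.25 tcp [0.4153 0.4195 0.235 ] yaw 1.4988 toolz [ 0.0001 -0.0006 -1.    ] F [ 0.52 -0.61 -0.33] M [-0.05 -0.03 -0.03] w 0.0855 q7 -0.75
stick [ 0.4884  0.3166 -1.6447] [-0.3945 -0.0994] -0.04821473917594088 0.08623558282852173
stick [ 0.4893  0.3131 -1.6731] [-0.391  -0.0985] -0.07658049471702877 0.08959925174713135
sled [ 0.5952 -0.1713 -1.5842] [0.0905 0.0198] 0.01229615001913964 0.05664318799972534
sled [ 0.5965 -0.1697 -1.6228] [0.0889 0.021 ] -0.02634055641289401 0.08409303426742554
knife [(array([202., 158.]), 0.66)] []
tin_mid [(array([309., 127.]), 0.96), (array([358., 208.]), 0.68)] [array([401., 210.]), array([438., 293.])]
hammer [(array([474., 307.]), 0.61)] [array([384., 361.])]
```

View pics/t5.png

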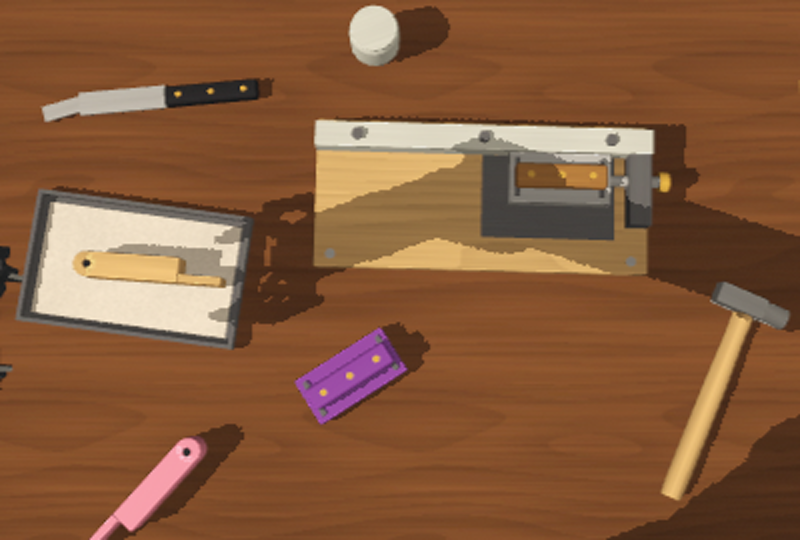

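View pics/s4.png

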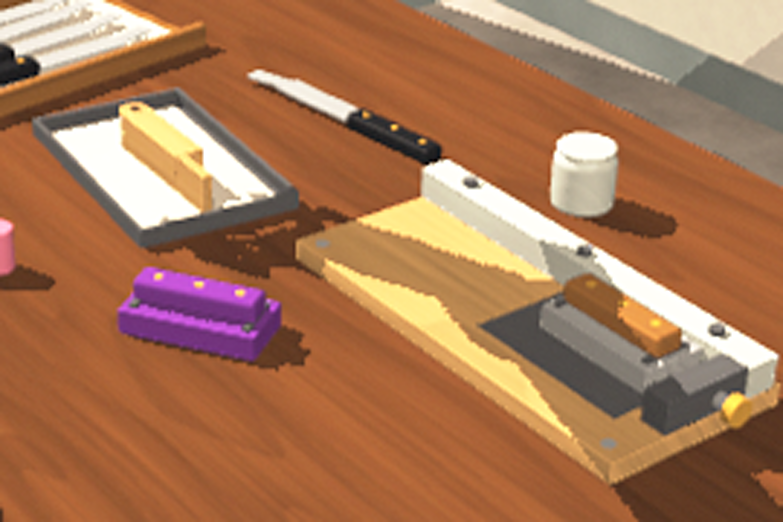

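The stick lies flat in the tray (crop 130,268). The sled is flush at the fence and meets the screw (610,180), and the bystanders haven't moved.

```bash
python3 -c "
from bench import r
print(r.hand_in())"
```

```text
the job is handed in; nothing more can be done
None
```

I closed the sled up against the fence with the tip of the stick, and it was flush before its front end reached the dark plate. I then fed it along the fence with the stick's shoulder and lip until it met the stop screw at about x = 152.7 mm of the jig. I pressed it home there for about 2.5 s and laid the stick back flat in its tray. The job was handed in at about 40 s on the robot clock.

- **Forces:** in the last press reading the push was 13.9 N along the feed and 7.9 N on the fence. I estimated the drag at about 6 N, so roughly 8 N was on the screw. No reading came above 8 N on the fence or about 8 N on the screw. The force shows only at the end of each move call, so short peaks in between were not seen.
- **Last pictures:** these show the stick lying flat in the tray and the sled flush against the fence and touching the screw. The knife, tin and hammer are where they started, and the robot was clear of everything.
- **Disagreements:** the camera fits of the sled's angle varied from −0.026 to +0.012 rad between the two views. The top-view fit put its front about 2 mm short of where I felt the screw. I put both down to shadow and mask error. The fits made while the arm hid part of the sled were poor, so during the feed I relied on the steady contact line and the forces.

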